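# Rattle check of the first-aid tin

### The arm

A 6-joint arm with a two-finger parallel gripper is mounted at the origin on the work surface. World frame = base frame: x ahead of the robot, y to its left, z up, the work surface at z = 0. Lengths are in mm, angles in rad, forces in N, time in s.
With the tool pointing down it reaches from about 325 to 775 mm from the base axis. Payload 5.5 kg.
Tool frame: the origin (TCP) lies midway between the tips of the shut fingers; the grasp point (between the pads) lies 19 mm behind it; z points along the fingers, y is the direction in which the jaws open and shut (so a half turn about z gives the same grasp; the last joint's range is limited). The gripper opens to 88 mm and grips with 3 to 60 N. Pads are 20 mm wide; open, the fingers measure 115 mm over their backs; the gripper's body (75 mm by 178 mm) begins 61 mm behind the grasp point.
Start: joints at [-0.057, 0.091, 1.231, -0, 1.82, -0.057], TCP at [600.014, -0.003, 222.631] pointing down, gripper open.
Joint ranges: [-2.87, 2.87], [-0.86, 2.18], [0.17, 2.46], [-1.51, 4.65], [0.06, 2.69], [-2.65, 2.65]. Speed limits (rad/s): [2.57, 2.57, 3.01, 3.14, 3.14, 3.14].

### API

Orientations are given as a unit quaternion [x, y, z, w].
In Python, from bench import robot, imaging, workorder gives the robot as it stands.
- The arm moves only by the tool play_rows, never from a script. Its argument "increments" is a list of rows, each an object with "offset": the shift along the tool's x, y, z in mm, a list of three; "turn": the turn, a rotation vector about the tool's x, y, z in degrees, a list of three; "grip": the closure, from 0 (fully open) to 1 (shut). In form: [{"offset": [dx, dy, dz], "turn": [rx, ry, rz], "grip": grip}, ...]. A call has 1 to 10 rows; each row is the pose to reach, as a shift and turn from the pose measured when the call began, along the tool's axes at that moment; what a row does not reach only later rows make up. A row lasts 1/10 s, in which the tool goes at most 50 mm and 8.59 degrees, less where a joint would pass 70% of its speed; a pose out of reach is approached as far as the arm can. A call with a gripper value outside its range is refused whole. The fingers move at their own pace and stop on an object; "newtons" is the grip in N (left out, the last holds). Time passes only in rows, so rows that repeat a pose let the fingers close. It gives the time, the measured TCP pose, the force and the opening at its end, in the units of the state.
- robot.get_obs(): the state, without advancing time (a new reading comes with each control period).
- imaging.capture(name): name is "scene" or "side" or "wrist"; returns the picture (384x512x3 uint8, red, green, blue); there is no depth.
- imaging.camera_params(name): a dict with "fx", "fy", "cx", "cy" (pixels), "pose" (4x4, takes a point from camera to world coordinates). Camera axes: x right, y up, looking along -z (the intrinsics and any distortion apply to the point x, -y, -z); pixel columns grow to the right and rows downward; lengths in mm; the calibration is good to about 2 mm. A picture is of the moment at which its call begins: read the wrist's pose just before it. camera_params takes no time and is no camera call; for the wrist camera it gives the pose at the moment of the call.
- workorder.hand_in(): hands the job in, once; it reports no verdict.
The state is a dict: "clock": time; "qpos": joint angles; "dq": joint speeds; "tau": joint torques, N m; "eef_pos": TCP position; "ee_rot": TCP orientation; "wrist_force": force on the tool from outside, world axes, zero at the start; "ft_torque": the same for the moment, N m; "width": opening from 0.0 (shut) to 1.0 (fully open).
Only numpy, scipy, OpenCV 4.12 (cv2) and the standard library are available. Lean on these libraries where they do the work, as an engineer would, in place of code of your own. Each camera call takes 0.05 s, during which the arm holds its last target. There are 200 camera calls.

### The job

Before the first-aid tin goes out to the garden, check that the little metal salve pot is still inside: pick up the closed green tin with the white cross, keep it roughly level and shake it gently to and fro along its length, at least three full times, so that the loose piece runs from end to end inside. Then set the tin down gently, lid up, in the middle of the grey kneeler pad and let go. Leave the plain blue seed tin and the garden things where they are.

Things in the scene. Friction and masses are not known exactly. Their poses are not given: they have to be found in the camera images.
- first_aid_tin_center (a point): Centre (half-way up) of the closed first-aid tin: green metal box with rounded edges, white cross on the lid, 120 mm long (its x axis) x 60 mm wide (y) x 50 mm high (z up), 0.22 to 0.34 kg, lying flat on the bench, its underside 25 mm below this point. Grip it across the 60 mm width, at the middle of its length.
- loose_piece (a joint): Position (m) of the unseen 50 g loose piece along the tin's x axis: 0 mid-tin, where it settles on the dished floor; stops at +0.018 and -0.018; a run counts past 0.010 either way. It lags the tin: tin speeding up to +x sends it negative. Level strokes of 80 mm along the tin's length, half a second each, throw it end to end; sideways shakes do not move it.
- kneeler_pad: Grey silicone kneeler pad fixed on the bench: 360 mm long (x axis) x 180 mm wide (y) x 20 mm thick; origin at the centre of its underside, so its top is 20 mm above.
- seed_tin_center (a point): Centre (half-way up) of a bystander: a plain blue metal tin, also 120 x 60 x 50 mm, no cross. The others are three stacked terracotta pots (104 mm across, 132 mm high), a steel garden fork with a wooden handle and pruners with orange handles. Not to be moved; all are at least 50 mm clear of the green tin and 40 mm of the pad.
Things that resemble listed ones, but are neither listed nor needed, are in the scene too. There is more than one size of the part that bears first_aid_tin_center; the job needs the middle-sized.

How it is judged (in metres and radians):
On the way, in this order (a step that is already met when the one before it is completed fails the run):
1. the tin is off the bench and the loose piece has run to the +x end (height (world z) of first_aid_tin_center above 0.065 m and value of joint loose_piece above 0.01 m), for 0.02 s.
2. then to the other end (height (world z) of first_aid_tin_center above 0.065 m and value of joint loose_piece below -0.01 m), for 0.02 s.
3. back to the +x end (all of step 1), for 0.02 s.
4. to the other end again (all of step 2), for 0.02 s.
5. and to the +x end a third time (all of step 3), for 0.02 s.
At the end, for the whole second after the job is handed in: The first-aid tin lies flat, lid up, at rest on the kneeler pad, its centre within 30 mm of the pad's centre along the pad and 20 mm across it (x of first_aid_tin_center in the frame of kneeler_pad between -0.03 and 0.03 m and y of first_aid_tin_center in the frame of kneeler_pad between -0.02 and 0.02 m and z of first_aid_tin_center in the frame of kneeler_pad between 0.038 and 0.052 m and angle between first_aid_tin_center's own z axis and vertical below 0.1 rad and linear speed of first_aid_tin below 0.02 m/s); the robot touches nothing.
It fails at once if the first-aid tin flung about: faster than 1.2 m/s (linear speed of first_aid_tin above 1.2 m/s).
It fails at once if the first-aid tin tipped by more than 45 degrees (angle between first_aid_tin_center's own z axis and vertical above 0.785 rad).
It fails at once if the first-aid tin let go in the air, 20 mm or more above the pad (height (world z) of first_aid_tin_center above 0.065 m and contact force between the fingers and first_aid_tin below 0.1 N).
It fails at once if the seed tin, pots, garden fork or pruners moved more than 20 mm (distance of any of seed_tin_center, pots, garden_fork, pruners from where it was at the start of the episode above 0.02 m).
It also fails if it takes over 51 s, if anything falls off the work surface, if the arm or the gripper's body presses on something with over 40 N, if the wrist force passes 120 N, or if a joint passes its speed limit or range.

## Working session

There is one attempt and no reset: what is moved stays moved. The work goes in short steps, Python scripts to look and compute and a tool call to move; the robot and the scene stay as the last step left them, time stands still between calls to the robot, and variables do not carry over. Pictures are saved under pics/ and viewed, about 8 in all and at most 12, crops included, and the job is handed in when it is done.

Besides the shell and the picture viewer there is one more tool, called after "Call:" in YAML: its name, and indented under it one key for each argument. play_rows: Moves the arm, as the interface text tells. Its arguments: {"type":"object","properties":{"increments":{"type":"array","items":{"type":"object","properties":{"offset":{"type":"array","items":{"type":"number"}},"turn":{"type":"array","items":{"type":"number"}},"grip":{"type":"number"}}}},"newtons":{"type":"number"}},"required":["increments"]}

```bash
mkdir -p pics; ls; cat > h.py <<'E'
from bench import robot, imaging, workorder
import numpy as np, cv2
def shot(n,f):
    p=imaging.camera_params(n); im=imaging.capture(n)
    cv2.imwrite('pics/'+f+'.png',cv2.cvtColor(im,cv2.COLOR_RGB2BGR)); np.savez('pics/'+f,im=im,**p); return im,p
def ray(p,u,v,z):
    d=np.array([(u-p['cx'])/p['fx'],-(v-p['cy'])/p['fy'],-1.]); T=np.array(p['pose'])
    w=T[:3,:3]@d; o=T[:3,3]; return o+w*(z-o[2])/w[2]
E
python3 - <<'E'
from h import *
a,p=shot('scene','sc'); b,q=shot('side','si'); c,r=shot('wrist','wr')
print(p);print(q);print(r); print(robot.get_obs())
E
```

```text
pics
{'fx': 346.802193061703, 'fy': 346.802193061703, 'cx': 254.4327224661452, 'cy': 191.85640880278558, 'pose': array([[-3.05711032e-01, -8.02162986e-01,  5.12908675e-01,
         1.06503066e+03],
       [ 9.52064505e-01, -2.51505329e-01,  1.74121361e-01,
         1.78597673e+02],
       [-1.06744462e-02,  5.41552965e-01,  8.40598860e-01,
         8.34272821e+02],
       [ 0.00000000e+00,  0.00000000e+00,  0.00000000e+00,
         1.00000000e+00]])}
{'fx': 471.24966244957074, 'fy': 471.24966244957074, 'cx': 259.27302966057573, 'cy': 193.24583659309357, 'pose': array([[ 9.49041672e-01,  1.60412843e-01, -2.71270390e-01,
         3.15928387e+02],
       [-3.15116846e-01,  4.95612829e-01, -8.09363514e-01,
        -8.13669949e+02],
       [ 4.61278344e-03,  8.53601572e-01,  5.20906017e-01,
         5.82343627e+02],
       [ 0.00000000e+00,  0.00000000e+00,  0.00000000e+00,
         1.00000000e+00]])}
{'fx': 326.39589373053803, 'fy': 326.39589373053803, 'cx': 253.07995516707982, 'cy': 189.74376872633923, 'pose': array([[ 9.99995943e-01, -1.30714256e-03,  2.53099712e-03,
         5.9942221
[... 239 characters left out ...]
       1.00000000e+00]])}
{'clock': 0.15, 'qpos': array([-5.66863042e-02,  9.17060755e-02,  1.23163005e+00,  1.75389328e-05,
        1.81981691e+00, -5.66774632e-02]), 'dq': array([ 0.00018967, -0.00260226, -0.0020109 ,  0.000172  ,  0.00033058,
        0.00143452]), 'tau': array([ 1.35033202e-03, -4.47044814e+01, -4.06907630e+01,  6.99103042e-02,
        2.74600578e-02, -1.16549641e-04]), 'eef_pos': array([5.99763213e+02, 2.58247778e-02, 2.21742826e+02]), 'ee_rot': array([ 7.07108168e-01,  7.07104964e-01, -5.13199279e-04, -5.87708809e-04]), 'wrist_force': array([ 0.60510024, -0.78316734, -0.24753357]), 'ft_torque': array([-0.04124538,  0.00991372,  0.02340725]), 'width': 0.9995858593019535}
```

View pics/sc.png

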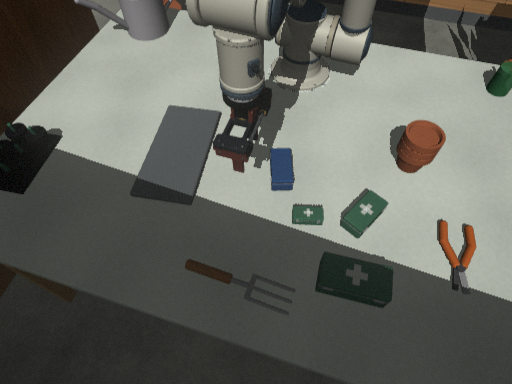

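View pics/si.png

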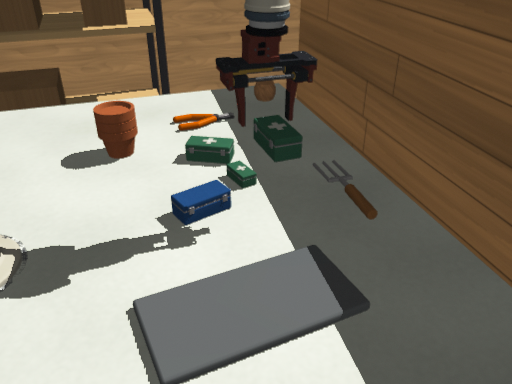

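The scene view shows three green tins: small (308,214), middle (364,213) and large (355,278). The blue tin is at (282,169), the pad around (178,155), the pots at (418,145), the pruners at (458,255) and the fork at (240,285). The side view agrees, with the middle tin at (210,150) and the pad at (250,310).

```bash
python3 - <<'E'
from h import *
def load(f):
    d=dict(np.load(f'pics/{f}.npz')); return d['im'],d
def flat(p,c,z): return np.array([ray(p,u,v,z)[:2] for u,v in c.reshape(-1,2)],np.float32)
for f in ('sc','si'):
    im,p=load(f); hsv=cv2.cvtColor(im,cv2.COLOR_RGB2HSV)
    g=cv2.inRange(hsv,(60,70,20),(95,255,255))
    cs,_=cv2.findContours(g,cv2.RETR_EXTERNAL,cv2.CHAIN_APPROX_NONE)
    for c in cs:
        if cv2.contourArea(c)<150: continue
        m=np.zeros_like(g); cv2.drawContours(m,[c],-1,255,-1)
        w=(m>0)&(g==0)&(hsv[...,1]<90); ys,xs=np.nonzero(w)
        print(f,'green',cv2.boundingRect(c),'sil@50',cv2.minAreaRect(flat(p,c,50)))
        if len(xs)>8:
            print('  cross px',xs.mean(),ys.mean(),len(xs),'world z50',ray(p,xs.mean(),ys.mean(),50))
    b=cv2.inRange(hsv,(105,120,30),(130,255,255))
    for c in cv2.findContours(b,cv2.RETR_EXTERNAL,cv2.CHAIN_APPROX_NONE)[0]:
        if cv2.contourArea(c)>200: print(f,'blue',cv2.minAreaRect(flat(p,c,50)))
    # shadow-lit and shadowed pad viewed as crop
s,p=load('sc'); t,q=load('si')
A=cv2.resize(s[95:210,120:240],None,fx=3.3,fy=3.3,interpolation=cv2.INTER_CUBIC)
B=cv2.resize(t[235:384,120:380],None,fx=1.5,fy=1.5,interpolation=cv2.INTER_CUBIC)
C=cv2.resize(s[185:245,335:395],None,fx=5,fy=5,interpolation=cv2.INTER_CUBIC)
W=np.zeros((600,800,3),np.uint8)
W[:A.shape[0],:A.shape[1]]=A; W[:300,400:700]=C; W[370:370+B.shape[0],400:400+B.shape[1]]=B[:, :400]
cv2.imwrite('pics/crop.png',cv2.cvtColor(W,cv2.COLOR_RGB2BGR)); print(A.shape,B.shape)
for u,v in [(170,107),(221,111),(192,202),(133,195)]: print('pad sc',ray(p,u,v,20))
for u,v in [(137,303),(312,248),(368,302),(160,375)]: print('pad si',ray(q,u,v,20))
E
```

```text
sc green (316, 254, 77, 53) sil@50 ((745.708984375, 309.4017028808594), (97.33078002929688, 167.38587951660156), 3.1650936603546143)
  cross px 357.6523076923077 282.2676923076923 325 world z50 [750.6917482  317.79109805  50.        ]
sc green (293, 206, 30, 19) sil@50 ((612.5711669921875, 168.38241577148438), (51.10353088378906, 75.08732604980469), 14.358582496643066)
  cross px 309.5394736842105 213.8684210526316 76 world z50 [608.27004058 172.44703624  50.        ]
sc green (341, 191, 47, 47) sil@50 ((563.5828857421875, 304.5146179199219), (60.60321044921875, 139.45877075195312), 62.93503189086914)
  cross px 365.93023255813955 208.8217054263566 129 world z50 [549.74498948 308.57583568  50.        ]
sc green (486, 62, 26, 34) sil@50 ((-96.5797348022461, 678.4895629882812), (64.92703247070312, 200.98287963867188), 68.7199478149414)
sc blue ((477.65203857421875, 60.781219482421875), (116.80327606201172, 58.044898986816406), 17.383087158203125)
si green (186, 136, 70, 52) sil@50 ((543.8858642578125, 201.068359375), (137.5015411376953, 303.0818786621094), 0.6636033654212952)
  cross p
[... 422 characters left out ...]
z50 [756.46762086 347.84730799  50.        ]
si blue ((461.8432922363281, -15.107059478759766), (82.54621887207031, 121.37305450439453), 83.6528091430664)
si blue ((471.7198486328125, 47.70848083496094), (123.81377410888672, 70.93476104736328), 19.316652297973633)
(380, 396, 3) (224, 390, 3)
pad sc [ 332.40113211 -360.93019645   20.        ]
pad sc [ 299.66986069 -191.88076597   20.        ]
pad sc [ 651.0786777  -143.63598124   20.        ]
pad sc [ 679.45830525 -310.10601873   20.        ]
pad si [ 306.30773574 -208.58719495   20.        ]
pad si [ 641.60474735 -163.3294321    20.        ]
pad si [ 671.46656393 -325.50024415   20.        ]
pad si [ 322.1902322  -361.34014164   20.        ]
```

View pics/crop.png

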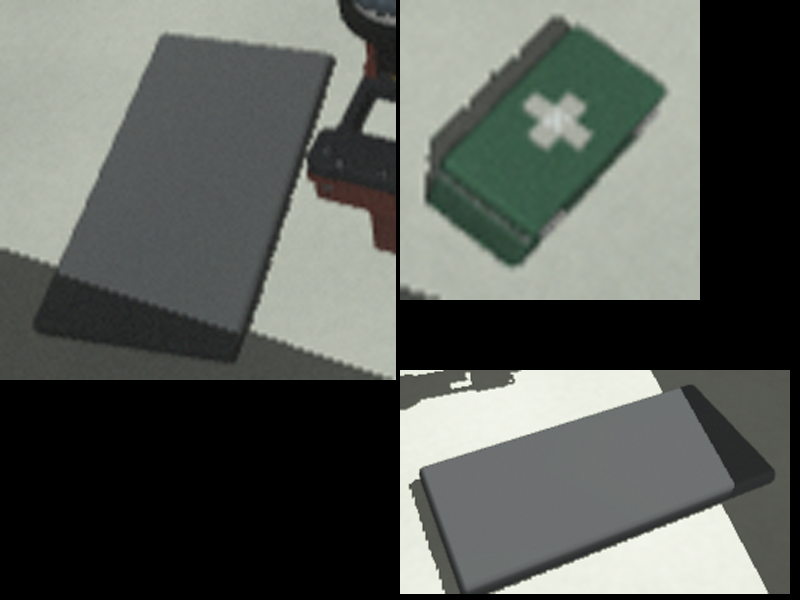

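The crop shows the pad's corners and the middle tin's cross, at scene pixel (366.6,209). At z=50 that puts the tin at about (550,309), with its long axis near 153°. Its measured width of 60.6 mm matches the stated 60 mm. I'll move above it and refine with the wrist camera.

Call:
play_rows:
  increments:
    - {"offset": [300, -50, 0], "turn": [0, 0, -63], "grip": 0}
    - {"offset": [300, -50, 0], "turn": [0, 0, -63], "grip": 0}
    - {"offset": [300, -50, 0], "turn": [0, 0, -63], "grip": 0}
    - {"offset": [300, -50, 0], "turn": [0, 0, -63], "grip": 0}
    - {"offset": [300, -50, 0], "turn": [0, 0, -63], "grip": 0}
    - {"offset": [300, -50, 0], "turn": [0, 0, -63], "grip": 0}
    - {"offset": [300, -50, 0], "turn": [0, 0, -63], "grip": 0}
    - {"offset": [300, -50, 0], "turn": [0, 0, -63], "grip": 0}
    - {"offset": [300, -50, 0], "turn": [0, 0, -63], "grip": 0}
    - {"offset": [300, -50, 0], "turn": [0, 0, -63], "grip": 0}
  newtons: 25

```text
clock: 1.15
eef_pos: [549.7, 299.9, 221.5]
ee_rot: [0.234, 0.972, -0.0, -0.001]
wrist_force: [0.7, -0.7, -0.5]
width: 0.999
```

```bash
python3 - <<'E'
from h import *
im,p=shot('wrist','w1'); o=robot.get_obs(); print(o['eef_pos'],o['ee_rot'],o['qpos'])
hsv=cv2.cvtColor(im,cv2.COLOR_RGB2HSV)
g=cv2.inRange(hsv,(60,70,20),(95,255,255))
for c in cv2.findContours(g,cv2.RETR_EXTERNAL,cv2.CHAIN_APPROX_NONE)[0]:
    if cv2.contourArea(c)<400: continue
    m=np.zeros_like(g); cv2.drawContours(m,[c],-1,255,-1)
    ys,xs=np.nonzero((m>0)&(g==0)&(hsv[...,1]<90)); 
    F=np.array([ray(p,u,v,50)[:2] for u,v in c.reshape(-1,2)],np.float32)
    print(cv2.boundingRect(c),cv2.minAreaRect(F),len(xs), xs.mean() if len(xs) else 0, ys.mean() if len(xs) else 0, ray(p,xs.mean(),ys.mean(),50) if len(xs) else '')
d=dict(np.load('pics/sc.npz')); 
for u,v in [(366.6,209),(370,190.6),(388,203.4),(361,232.6),(343.6,218)]: print(ray(d,u,v,50)[:2])
print('pot',ray(d,424,132,132),ray(d,412,168,0))
E
```

```text
[549.86647478 299.64951344 221.70263962] [ 2.34415472e-01  9.72136120e-01 -2.33124218e-04 -8.34509705e-04] [ 4.44251600e-01  1.64123996e-01  1.15319348e+00  7.11321889e-04
  1.82586548e+00 -6.53131133e-01]
(260, 321, 116, 40) ((767.931884765625, 273.998291015625), (137.4440460205078, 55.424774169921875), 63.0) 0 0 0 
(277, 256, 65, 30) ((685.922119140625, 301.1845397949219), (20.876750946044922, 73.2105712890625), 2.497307300567627) 0 0 0 
(157, 216, 49, 69) ((586.3936767578125, 178.58981323242188), (38.36057662963867, 84.80132293701172), 15.176936149597168) 45 191.95555555555555 228.22222222222223 [573.55667778 211.97509456  50.        ]
(231, 111, 58, 112) ((548.2194213867188, 307.1014404296875), (57.90000915527344, 117.18104553222656), 62.94439697265625) 768 259.76171875 170.10416666666666 [549.52839752 306.99792188  50.        ]
[549.7616171  310.30359918]
[489.82273791 311.04636102]
[516.00855395 361.2518761 ]
[622.02952876 306.48520011]
[593.98876486 258.09774491]
pot [317.49947394 410.0698835  132.        ] [335.2319353  427.52025644   0.        ]
```

View pics/w1.png

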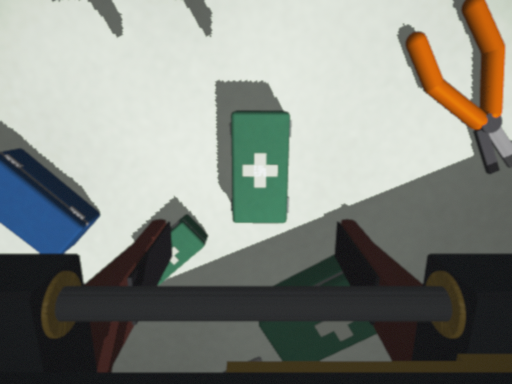

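The wrist view shows the middle tin centred at (260,170), cross up, between where the fingers will come down. It measures 117×58 mm at (549,307), which agrees with the scene view. I'll descend next; the tool needs to shift +4 in x and +6 in y.

Call:
play_rows:
  increments:
    - {"offset": [4, 6, 50], "turn": [0, 0, 0], "grip": 0}
    - {"offset": [4, 6, 100], "turn": [0, 0, 0], "grip": 0}
    - {"offset": [4, 6, 140], "turn": [0, 0, 0], "grip": 0}
    - {"offset": [4, 6, 175], "turn": [0, 0, 0], "grip": 0}
    - {"offset": [4, 6, 195], "turn": [0, 0, 0], "grip": 0}
    - {"offset": [4, 6, 205], "turn": [0, 0, 0], "grip": 0}
    - {"offset": [4, 6, 211], "turn": [0, 0, 0], "grip": 0}
    - {"offset": [4, 6, 211], "turn": [0, 0, 0], "grip": 0}
    - {"offset": [4, 6, 211], "turn": [0, 0, 0], "grip": 0.3}
    - {"offset": [4, 6, 211], "turn": [0, 0, 0], "grip": 0.6}
  newtons: 25

```text
clock: 2.2
eef_pos: [549.6, 307.2, 12.5]
ee_rot: [0.234, 0.972, 0.001, 0.0]
wrist_force: [0.6, -0.2, 1.0]
width: 0.854
```

Call:
play_rows:
  increments:
    - {"offset": [0, 0, 0], "turn": [0, 0, 0], "grip": 0.6}
    - {"offset": [0, 0, 0], "turn": [0, 0, 0], "grip": 0.6}
    - {"offset": [0, 0, 0], "turn": [0, 0, 0], "grip": 0.6}
    - {"offset": [0, 0, 0], "turn": [0, 0, 0], "grip": 0.6}
    - {"offset": [0, 0, 0], "turn": [0, 0, 0], "grip": 0.6}
  newtons: 25

```text
clock: 2.7
eef_pos: [550.1, 307.5, 13.6]
ee_rot: [0.234, 0.972, 0.001, 0.001]
wrist_force: [0.5, 1.0, 5.4]
width: 0.685
```

The opening is 60.3 mm, so the tin is held. Next I'll lift 110 mm with a firmer grip.

Call:
play_rows:
  increments:
    - {"offset": [0, 0, 0], "turn": [0, 0, 0], "grip": 0.7}
    - {"offset": [0, 0, -8], "turn": [0, 0, 0], "grip": 0.7}
    - {"offset": [0, 0, -25], "turn": [0, 0, 0], "grip": 0.7}
    - {"offset": [0, 0, -50], "turn": [0, 0, 0], "grip": 0.7}
    - {"offset": [0, 0, -75], "turn": [0, 0, 0], "grip": 0.7}
    - {"offset": [-10, 0, -95], "turn": [0, 0, 0], "grip": 0.7}
    - {"offset": [-20, 0, -105], "turn": [0, 0, 0], "grip": 0.7}
    - {"offset": [-30, 0, -110], "turn": [0, 0, 0], "grip": 0.7}
    - {"offset": [-40, 0, -110], "turn": [0, 0, 0], "grip": 0.7}
    - {"offset": [-40, 0, -110], "turn": [0, 0, 0], "grip": 0.7}
  newtons: 40

```text
clock: 3.7
eef_pos: [586.2, 288.0, 122.7]
ee_rot: [0.235, 0.972, 0.001, 0.0]
wrist_force: [-0.2, 0.7, -4.1]
width: 0.681
```

```bash
python3 - <<'E'
from h import *
shot('side','s2'); o=robot.get_obs(); print(o['eef_pos'],o['wrist_force'],o['width'])
E
```

```text
[585.43125247 288.38974091 122.30610762] [-0.12975634 -0.10788127 -2.86468467] 0.6841927348913114
```

View pics/s2.png

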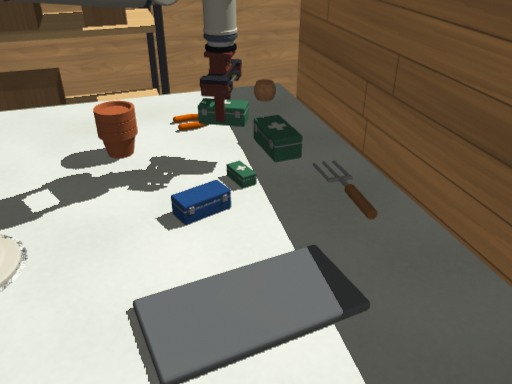

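The side view shows the tin held level and clear of the bench at (223,110), with everything else in place. Now the level strokes along tool x.

Call:
play_rows:
  increments:
    - {"offset": [17, 0, 0], "turn": [0, 0, 0], "grip": 0.7}
    - {"offset": [35, 0, 0], "turn": [0, 0, 0], "grip": 0.7}
    - {"offset": [53, 0, 0], "turn": [0, 0, 0], "grip": 0.7}
    - {"offset": [71, 0, 0], "turn": [0, 0, 0], "grip": 0.7}
    - {"offset": [84, 0, 0], "turn": [0, 0, 0], "grip": 0.7}
    - {"offset": [67, 0, 0], "turn": [0, 0, 0], "grip": 0.7}
    - {"offset": [49, 0, 0], "turn": [0, 0, 0], "grip": 0.7}
    - {"offset": [31, 0, 0], "turn": [0, 0, 0], "grip": 0.7}
    - {"offset": [13, 0, 0], "turn": [0, 0, 0], "grip": 0.7}
    - {"offset": [0, 0, 0], "turn": [0, 0, 0], "grip": 0.7}

```text
clock: 4.75
eef_pos: [587.6, 286.6, 121.8]
ee_rot: [0.236, 0.972, 0.0, -0.0]
wrist_force: [0.2, 0.1, -2.4]
width: 0.68
```

Call:
play_rows:
  increments:
    - {"offset": [17, 0, 0], "turn": [0, 0, 0], "grip": 0.7}
    - {"offset": [35, 0, 0], "turn": [0, 0, 0], "grip": 0.7}
    - {"offset": [53, 0, 0], "turn": [0, 0, 0], "grip": 0.7}
    - {"offset": [71, 0, 0], "turn": [0, 0, 0], "grip": 0.7}
    - {"offset": [84, 0, 0], "turn": [0, 0, 0], "grip": 0.7}
    - {"offset": [67, 0, 0], "turn": [0, 0, 0], "grip": 0.7}
    - {"offset": [49, 0, 0], "turn": [0, 0, 0], "grip": 0.7}
    - {"offset": [31, 0, 0], "turn": [0, 0, 0], "grip": 0.7}
    - {"offset": [13, 0, 0], "turn": [0, 0, 0], "grip": 0.7}
    - {"offset": [0, 0, 0], "turn": [0, 0, 0], "grip": 0.7}

```text
clock: 5.75
eef_pos: [589.7, 284.8, 121.4]
ee_rot: [0.237, 0.972, -0.0, 0.0]
wrist_force: [0.3, 0.1, -3.5]
width: 0.679
```

Call:
play_rows:
  increments:
    - {"offset": [17, 0, 0], "turn": [0, 0, 0], "grip": 0.7}
    - {"offset": [35, 0, 0], "turn": [0, 0, 0], "grip": 0.7}
    - {"offset": [53, 0, 0], "turn": [0, 0, 0], "grip": 0.7}
    - {"offset": [71, 0, 0], "turn": [0, 0, 0], "grip": 0.7}
    - {"offset": [84, 0, 0], "turn": [0, 0, 0], "grip": 0.7}
    - {"offset": [67, 0, 0], "turn": [0, 0, 0], "grip": 0.7}
    - {"offset": [49, 0, 0], "turn": [0, 0, 0], "grip": 0.7}
    - {"offset": [31, 0, 0], "turn": [0, 0, 0], "grip": 0.7}
    - {"offset": [13, 0, 0], "turn": [0, 0, 0], "grip": 0.7}
    - {"offset": [0, 0, 0], "turn": [0, 0, 0], "grip": 0.7}

```text
clock: 6.75
eef_pos: [591.7, 283.1, 121.1]
ee_rot: [0.238, 0.971, -0.0, 0.0]
wrist_force: [-0.1, 0.1, -3.2]
width: 0.681
```

Three cycles are done, with steady grip and pose. The piece can't be seen, so I'll add some slightly brisker cycles for margin.

Call:
play_rows:
  increments:
    - {"offset": [22, 0, 0], "turn": [0, 0, 0], "grip": 0.7}
    - {"offset": [46, 0, 0], "turn": [0, 0, 0], "grip": 0.7}
    - {"offset": [70, 0, 0], "turn": [0, 0, 0], "grip": 0.7}
    - {"offset": [90, 0, 0], "turn": [0, 0, 0], "grip": 0.7}
    - {"offset": [96, 0, 0], "turn": [0, 0, 0], "grip": 0.7}
    - {"offset": [74, 0, 0], "turn": [0, 0, 0], "grip": 0.7}
    - {"offset": [50, 0, 0], "turn": [0, 0, 0], "grip": 0.7}
    - {"offset": [26, 0, 0], "turn": [0, 0, 0], "grip": 0.7}
    - {"offset": [6, 0, 0], "turn": [0, 0, 0], "grip": 0.7}
    - {"offset": [0, 0, 0], "turn": [0, 0, 0], "grip": 0.7}

```text
clock: 7.75
eef_pos: [593.6, 281.4, 120.6]
ee_rot: [0.239, 0.971, -0.001, 0.001]
wrist_force: [-0.3, -0.2, -4.0]
width: 0.679
```

Call:
play_rows:
  increments:
    - {"offset": [22, 0, 0], "turn": [0, 0, 0], "grip": 0.7}
    - {"offset": [46, 0, 0], "turn": [0, 0, 0], "grip": 0.7}
    - {"offset": [70, 0, 0], "turn": [0, 0, 0], "grip": 0.7}
    - {"offset": [90, 0, 0], "turn": [0, 0, 0], "grip": 0.7}
    - {"offset": [96, 0, 0], "turn": [0, 0, 0], "grip": 0.7}
    - {"offset": [74, 0, 0], "turn": [0, 0, 0], "grip": 0.7}
    - {"offset": [50, 0, 0], "turn": [0, 0, 0], "grip": 0.7}
    - {"offset": [26, 0, 0], "turn": [0, 0, 0], "grip": 0.7}
    - {"offset": [6, 0, 0], "turn": [0, 0, 0], "grip": 0.7}
    - {"offset": [0, 0, 0], "turn": [0, 0, 0], "grip": 0.7}

```text
clock: 8.75
eef_pos: [595.4, 279.9, 120.3]
ee_rot: [0.24, 0.971, -0.001, 0.001]
wrist_force: [0.1, 0.5, -3.3]
width: 0.682
```

Call:
play_rows:
  increments:
    - {"offset": [28, 0, 0], "turn": [0, 0, 0], "grip": 0.7}
    - {"offset": [58, 0, 0], "turn": [0, 0, 0], "grip": 0.7}
    - {"offset": [88, 0, 0], "turn": [0, 0, 0], "grip": 0.7}
    - {"offset": [96, 0, 0], "turn": [0, 0, 0], "grip": 0.7}
    - {"offset": [96, 0, 0], "turn": [0, 0, 0], "grip": 0.7}
    - {"offset": [68, 0, 0], "turn": [0, 0, 0], "grip": 0.7}
    - {"offset": [38, 0, 0], "turn": [0, 0, 0], "grip": 0.7}
    - {"offset": [8, 0, 0], "turn": [0, 0, 0], "grip": 0.7}
    - {"offset": [0, 0, 0], "turn": [0, 0, 0], "grip": 0.7}
    - {"offset": [0, 0, 0], "turn": [0, 0, 0], "grip": 0.7}

```text
clock: 9.75
eef_pos: [596.7, 278.4, 119.6]
ee_rot: [0.241, 0.97, -0.001, 0.001]
wrist_force: [0.2, 0.6, -1.8]
width: 0.68
```

Call:
play_rows:
  increments:
    - {"offset": [28, 0, 0], "turn": [0, 0, 0], "grip": 0.7}
    - {"offset": [58, 0, 0], "turn": [0, 0, 0], "grip": 0.7}
    - {"offset": [88, 0, 0], "turn": [0, 0, 0], "grip": 0.7}
    - {"offset": [96, 0, 0], "turn": [0, 0, 0], "grip": 0.7}
    - {"offset": [96, 0, 0], "turn": [0, 0, 0], "grip": 0.7}
    - {"offset": [68, 0, 0], "turn": [0, 0, 0], "grip": 0.7}
    - {"offset": [38, 0, 0], "turn": [0, 0, 0], "grip": 0.7}
    - {"offset": [8, 0, 0], "turn": [0, 0, 0], "grip": 0.7}
    - {"offset": [0, 0, 0], "turn": [0, 0, 0], "grip": 0.7}
    - {"offset": [0, 0, 0], "turn": [0, 0, 0], "grip": 0.7}

```text
clock: 10.75
eef_pos: [597.9, 277.0, 119.0]
ee_rot: [0.242, 0.97, -0.002, 0.001]
wrist_force: [-0.2, 0.3, -2.2]
width: 0.682
```

```bash
python3 - <<'E'
from h import *
d=dict(np.load('pics/sc.npz')); e=dict(np.load('pics/si.npz'))
# pad corners from lit edges/crops: top-edge corners
A=[(120+u/3.3,95+v/3.3) for u,v in [(165,37),(332,57),(238,355),(38,322)]]
B=[(120+(u-400)/1.5,235+(v-370)/1.5) for u,v in [(465,590),(423,470),(686,388),(773,472)]]
P=np.array([ray(d,*x,20)[:2] for x in A]); Q=np.array([ray(e,*x,20)[:2] for x in B])
for R in (P,Q):
    print(R.round(), R.mean(0), [np.linalg.norm(R[i]-R[i-1]).round() for i in range(4)], 'yaw',np.degrees(np.arctan2(*(R[2]-R[1])[::-1])),np.degrees(np.arctan2(*(R[3]-R[0])[::-1])))
E
```

```text
[[ 329. -363.]
 [ 306. -191.]
 [ 653. -143.]
 [ 674. -318.]] [ 490.18602912 -253.54080999] [np.float64(347.0), np.float64(173.0), np.float64(351.0), np.float64(177.0)] yaw 7.946165304692703 7.364008428968492
[[ 325. -374.]
 [ 304. -205.]
 [ 640. -160.]
 [ 671. -328.]] [ 485.19450916 -266.45854908] [np.float64(349.0), np.float64(170.0), np.float64(339.0), np.float64(171.0)] yaw 7.607135385724108 7.528325120556519
```

Call:
play_rows:
  increments:
    - {"offset": [-4, -14, -8], "turn": [0, 0, -3], "grip": 0.7}
    - {"offset": [-13, -43, -20], "turn": [0, 0, -7], "grip": 0.7}
    - {"offset": [-24, -82, -35], "turn": [0, 0, -11], "grip": 0.7}
    - {"offset": [-37, -125, -50], "turn": [0, 0, -15], "grip": 0.7}
    - {"offset": [-49, -168, -62], "turn": [0, 0, -19], "grip": 0.7}
    - {"offset": [-62, -211, -71], "turn": [0, 0, -23], "grip": 0.7}
    - {"offset": [-75, -254, -71], "turn": [0, 0, -27], "grip": 0.7}
    - {"offset": [-87, -297, -71], "turn": [0, 0, -31], "grip": 0.7}
    - {"offset": [-97, -331, -71], "turn": [0, 0, -34], "grip": 0.7}
    - {"offset": [-104, -355, -71], "turn": [0, 0, -35.6], "grip": 0.7}

```text
clock: 11.75
eef_pos: [521.5, -86.4, 191.6]
ee_rot: [-0.066, 0.998, -0.002, 0.0]
wrist_force: [1.1, 0.3, -2.5]
width: 0.681
```

```bash
python3 - <<'E'
from h import *
from scipy.spatial.transform import Rotation as R
o=robot.get_obs(); print(o['eef_pos'],o['qpos'],o['width'])
r=R.from_quat(o['ee_rot']); M=r.as_matrix(); print(M.round(3))
print('to hover', M.T@(np.array([488,-257,190])-o['eef_pos']),'yaw',np.degrees(np.arctan2(M[1,0],M[0,0])))
E
```

```text
[521.52652405 -86.35482606 191.61483321] [-0.22614544 -0.10665086  1.48223865 -0.00355265  1.76433034 -1.93015819] 0.6811476153558216
[[-0.991 -0.132  0.001]
 [-0.132  0.991 -0.004]
 [-0.    -0.004 -1.   ]]
to hover [  55.78267778 -164.71105046    2.23015844] yaw -172.406539263208
```

Call:
play_rows:
  increments:
    - {"offset": [10, -30, 0], "turn": [0, 0, 0], "grip": 0.7}
    - {"offset": [23, -68, 0], "turn": [0, 0, 0], "grip": 0.7}
    - {"offset": [36, -106, 0], "turn": [0, 0, 0], "grip": 0.7}
    - {"offset": [47, -138, 0], "turn": [0, 0, 0], "grip": 0.7}
    - {"offset": [54, -158, 0], "turn": [0, 0, 0], "grip": 0.7}
    - {"offset": [56, -165, 0], "turn": [0, 0, 0], "grip": 0.7}
    - {"offset": [56, -165, 0], "turn": [0, 0, 0], "grip": 0.7}
    - {"offset": [56, -165, 0], "turn": [0, 0, 0], "grip": 0.7}

```text
clock: 12.55
eef_pos: [488.1, -256.0, 192.4]
ee_rot: [-0.067, 0.998, -0.002, 0.001]
wrist_force: [0.5, -0.1, -3.2]
width: 0.685
```

```bash
python3 - <<'E'
from h import *
im,p=shot('wrist','w3'); o=robot.get_obs(); print(o['eef_pos'],o['width'],o['wrist_force'])
E
```

```text
[ 488.24215341 -255.90883795  192.39675061] 0.6827086375651678 [-0.21230593  0.3675856  -2.68273217]
```

View pics/w3.png

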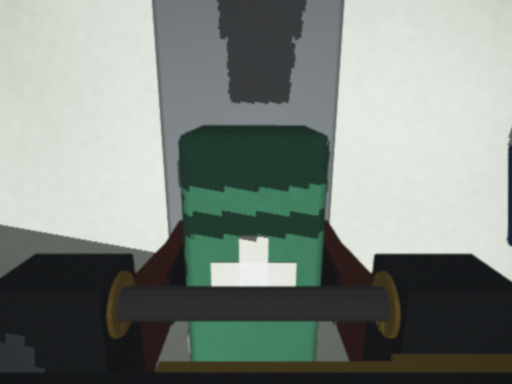

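The wrist view shows the tin held level with its cross at (253,272). The pad's long edges run at columns 153→168 and 343→331. I'll get the midline from them.

```bash
python3 - <<'E'
from h import *
d=dict(np.load('pics/w3.npz')); im=d['im']; v=cv2.cvtColor(im,cv2.COLOR_RGB2GRAY).astype(int)
o=robot.get_obs(); t=o['eef_pos']
a=np.radians(7.6); ey=np.array([-np.sin(a),np.cos(a)]); ex=np.array([np.cos(a),np.sin(a)])
rows=[5,35,65,95,115]
for z in (0,20):
  L=[];Rr=[]
  for r in rows:
    l=np.argmax(np.diff(v[r,120:200])<-25)+120; q=320+np.nonzero(np.diff(v[r,320:370])>25)[0][-1]
    L.append(ray(d,l+.5,r,z)[:2]); Rr.append(ray(d,q+.5,r,z)[:2])
  L=np.array(L);Rr=np.array(Rr)
  print(z,'L',(L@ey).round(1),'R',(Rr@ey).round(1),'mid',((L@ey).mean()+(Rr@ey).mean())/2,'width',abs((L@ey).mean()-(Rr@ey).mean()))
print('tcp across',t[:2]@ey,'scene est',np.array([490,-253.5])@ey,'side est',np.array([485,-266.5])@ey)
c=ray(d,253.5,272,t[2]+11.5); print('cross',c,'tcp',t)
E
```

```text
0 L [-419.3 -418.5 -418.6 -418.7 -419.2] R [-230.1 -230.1 -230.1 -230.1 -230.8] mid -324.5472933378973 width 188.64361438333867
20 L [-413.6 -412.8 -412.9 -413.1 -413.5] R [-235.  -235.  -235.  -235.  -235.7] mid -324.1731993065775 width 177.99011746743255
tcp across -318.23396184146145 scene est -316.07877067975585 side est -328.30329075174024
cross [ 500.41708283 -254.09360323  203.89675061] tcp [ 488.24215341 -255.90883795  192.39675061]
```

The wrist reading puts the pad midline at −324.2 across, with a width of 178 mm against the stated 180. It lies between the scene and side estimates. I need to shift 6 mm across, then lower.

Call:
play_rows:
  increments:
    - {"offset": [0, -2, 12], "turn": [0, 0, 0], "grip": 0.7}
    - {"offset": [0, -4, 36], "turn": [0, 0, 0], "grip": 0.7}
    - {"offset": [0, -6, 64], "turn": [0, 0, 0], "grip": 0.7}
    - {"offset": [0, -6, 92], "turn": [0, 0, 0], "grip": 0.7}
    - {"offset": [0, -6, 116], "turn": [0, 0, 0], "grip": 0.7}
    - {"offset": [0, -6, 134], "turn": [0, 0, 0], "grip": 0.7}
    - {"offset": [0, -6, 146], "turn": [0, 0, 0], "grip": 0.7}
    - {"offset": [0, -6, 151], "turn": [0, 0, 0], "grip": 0.7}
    - {"offset": [0, -6, 151], "turn": [0, 0, 0], "grip": 0.7}
    - {"offset": [0, -6, 151], "turn": [0, 0, 0], "grip": 0.7}

```text
clock: 13.6
eef_pos: [489.8, -262.5, 42.5]
ee_rot: [-0.067, 0.998, -0.002, 0.001]
wrist_force: [0.9, -0.0, -2.4]
width: 0.683
```

Call:
play_rows:
  increments:
    - {"offset": [0, 0, 2], "turn": [0, 0, 0], "grip": 0.7}
    - {"offset": [0, 0, 4], "turn": [0, 0, 0], "grip": 0.7}
    - {"offset": [0, 0, 6], "turn": [0, 0, 0], "grip": 0.7}
    - {"offset": [0, 0, 6], "turn": [0, 0, 0], "grip": 0.7}
    - {"offset": [0, 0, 6], "turn": [0, 0, 0], "grip": 0.7}

```text
clock: 14.1
eef_pos: [489.8, -262.5, 36.4]
ee_rot: [-0.067, 0.998, -0.002, 0.001]
wrist_force: [-0.5, -0.6, -2.8]
width: 0.679
```

Call:
play_rows:
  increments:
    - {"offset": [0, 0, 1], "turn": [0, 0, 0], "grip": 0.7}
    - {"offset": [0, 0, 2], "turn": [0, 0, 0], "grip": 0.7}
    - {"offset": [0, 0, 3], "turn": [0, 0, 0], "grip": 0.7}
    - {"offset": [0, 0, 3], "turn": [0, 0, 0], "grip": 0.7}

```text
clock: 14.5
eef_pos: [489.8, -262.5, 33.8]
ee_rot: [-0.067, 0.998, -0.002, 0.001]
wrist_force: [-1.8, 0.4, -0.3]
width: 0.685
```

The wrist load dropped, so the tin has touched the pad at the expected height. I'll press one more millimetre, then open.

Call:
play_rows:
  increments:
    - {"offset": [0, 0, 0.5], "turn": [0, 0, 0], "grip": 0.7}
    - {"offset": [0, 0, 1], "turn": [0, 0, 0], "grip": 0.7}
    - {"offset": [0, 0, 1], "turn": [0, 0, 0], "grip": 0.7}

```text
clock: 14.8
eef_pos: [489.9, -262.6, 33.8]
ee_rot: [-0.067, 0.998, -0.002, 0.001]
wrist_force: [-2.1, 2.0, 5.5]
width: 0.68
```

Call:
play_rows:
  increments:
    - {"offset": [0, 0, 0], "turn": [0, 0, 0], "grip": 0.28}
    - {"offset": [0, 0, 0], "turn": [0, 0, 0], "grip": 0.2}
    - {"offset": [0, 0, 0], "turn": [0, 0, 0], "grip": 0.1}
    - {"offset": [0, 0, 0], "turn": [0, 0, 0], "grip": 0}
    - {"offset": [0, 0, 0], "turn": [0, 0, 0], "grip": 0}
    - {"offset": [0, 0, 0], "turn": [0, 0, 0], "grip": 0}

```text
clock: 15.4
eef_pos: [489.9, -262.6, 33.7]
ee_rot: [-0.067, 0.998, -0.002, 0.001]
wrist_force: [0.3, 1.0, -0.1]
width: 1.001
```

Call:
play_rows:
  increments:
    - {"offset": [0, 0, -10], "turn": [0, 0, 0], "grip": 0}
    - {"offset": [0, 0, -30], "turn": [0, 0, 0], "grip": 0}
    - {"offset": [0, 0, -60], "turn": [0, 0, 0], "grip": 0}
    - {"offset": [0, 0, -95], "turn": [0, 0, 0], "grip": 0}
    - {"offset": [0, 0, -130], "turn": [0, 0, 0], "grip": 0}
    - {"offset": [0, 0, -165], "turn": [0, 0, 0], "grip": 0}
    - {"offset": [0, 0, -185], "turn": [0, 0, 0], "grip": 0}
    - {"offset": [0, 0, -190], "turn": [0, 0, 0], "grip": 0}
    - {"offset": [0, 0, -190], "turn": [0, 0, 0], "grip": 0}
    - {"offset": [0, 0, -190], "turn": [0, 0, 0], "grip": 0}

```text
clock: 16.4
eef_pos: [488.9, -261.5, 222.1]
ee_rot: [-0.067, 0.998, -0.002, 0.0]
wrist_force: [0.2, -0.2, -0.2]
width: 1.0
```

```bash
python3 - <<'E'
from h import *
w,p=shot('wrist','w4'); s,q=shot('side','s4')
cv2.imwrite('pics/fin.png',cv2.cvtColor(np.hstack([cv2.resize(w,(400,300)),cv2.resize(s,(400,300))]),cv2.COLOR_RGB2BGR))
hsv=cv2.cvtColor(w,cv2.COLOR_RGB2HSV); g=cv2.inRange(hsv,(60,70,20),(95,255,255))
c=max(cv2.findContours(g,cv2.RETR_EXTERNAL,cv2.CHAIN_APPROX_NONE)[0],key=cv2.contourArea)
m=np.zeros_like(g); cv2.drawContours(m,[c],-1,255,-1); ys,xs=np.nonzero((m>0)&(g==0)&(hsv[...,1]<90))
F=np.array([ray(p,u,v,70)[:2] for u,v in c.reshape(-1,2)],np.float32)
print('tin',cv2.minAreaRect(F),'cross',ray(p,xs.mean(),ys.mean(),70)); print(robot.get_obs()['eef_pos'])
E
```

```text
tin ((487.6650085449219, -262.84197998046875), (118.70369720458984, 58.09638595581055), 7.604674339294434) cross [ 489.23148696 -262.54378706   70.        ]
[ 488.79629164 -261.44493432  221.67562547]
```

View pics/fin.png

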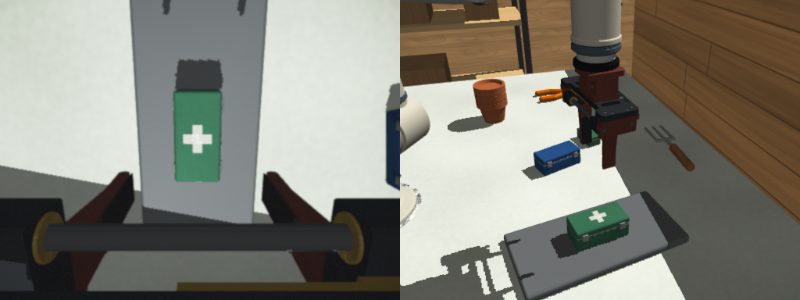

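The wrist and side views both show the tin flat, lid up, on the pad and clear of the open gripper. The cross is at side pixel (253,278). The other things haven't moved. I'll do one same-camera check, which cancels camera bias, before handing in.

```bash
python3 - <<'E'
from h import *
d=dict(np.load('pics/s4.npz')); h=cv2.cvtColor(d['im'],cv2.COLOR_RGB2HSV)
m=np.zeros(h.shape[:2],bool); m[262:292,235:275]=1
ys,xs=np.nonzero(m&(h[...,1]<60)&(h[...,2]>190)); c=ray(d,xs.mean(),ys.mean(),70)[:2]
a=np.radians(7.6); e=c-np.array([485.2,-266.5]); print(xs.mean(),ys.mean(),len(xs),c,'along',e@[np.cos(a),np.sin(a)],'across',e@[-np.sin(a),np.cos(a)])
i=dict(np.load('pics/si.npz'))['im'].astype(int); j=d['im'].astype(int)
E
```

```text
249.52100840336135 272.718487394958 238 [ 488.96478964 -249.43481835] along 5.988697319690407 across 16.41735575744619
```

The mask centroid is off the cross I saw, so the mask probably took in other pixels. I'll check with a crop.

```bash
python3 - <<'E'
from h import *
d=dict(np.load('pics/s4.npz')); im=d['im']
cv2.imwrite('pics/c5.png',cv2.cvtColor(cv2.resize(im[230:384,120:385],None,fx=3,fy=3,interpolation=cv2.INTER_CUBIC),cv2.COLOR_RGB2BGR))
E
```

```text
(no output)
```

View pics/c5.png

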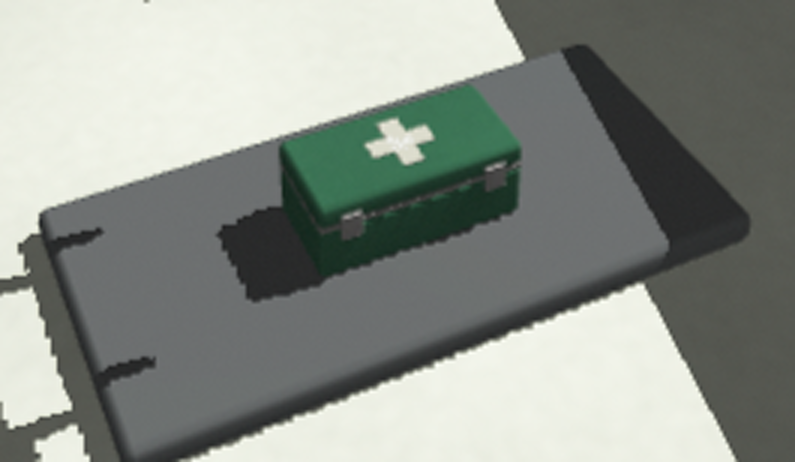

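```bash
python3 - <<'E'
from h import *
d=dict(np.load('pics/s4.npz')); f=lambda x,y,z: ray(d,120+x/3,230+y/3,z)[:2]
c=f(399,140,70); a=np.radians(7.6); R=np.array([[np.cos(a),np.sin(a)],[-np.sin(a),np.cos(a)]])
for K in ([(43,212),(582,45),(746,218),(125,440)],):
    P=np.array([f(*k,20) for k in K]); print((P@R.T).round(1)); print(c,'tin rel pad',R@(c-P.mean(0)))
for q in [(322,275),(518,212)]: print('tin bottom near corners', R@f(*q,20))
E
```

```text
[[ 273.3 -240. ]
 [ 622.8 -240.4]
 [ 622.6 -413.2]
 [ 272.9 -404.5]]
[ 491.44885021 -260.34917792] tin rel pad [4.79844951 1.43864466]
tin bottom near corners [ 394.87284792 -350.02178578]
tin bottom near corners [ 510.98813714 -354.33614967]
```

```bash
python3 -c "
from bench import workorder,robot
o=robot.get_obs();print(o['clock'],o['width'],o['wrist_force']);print(workorder.hand_in())"
```

```text
16.5 0.9979427812353313 [-0.26657683 -0.13006978 -0.43690363]
the job is handed in; nothing more can be done
None
```

I picked up the middle-sized green tin, shook it, set it lid up in the middle of the kneeler pad, let go, and handed the job in at 16.5 s. The hand-in gives no verdict.

- **Shaking:** I did 7 full to-and-fro cycles along the tin's length, level, about 95 mm above the bench. The strokes were 84–96 mm, half a second each. The loose piece can't be seen or read, so I never confirmed that it ran end to end; the four extra cycles were for margin.
- **Placing:** The last checks put the tin's centre within about 5 mm of the pad's centre along it and 1–5 mm across it. It lies flat, and the gripper is open and raised well clear.
- **Other things:** The blue tin, pots, fork and pruners looked unmoved in the final side view, though I did not measure them again.
- **Disagreements:**
  - The scene and side cameras put the pad's centre 13 mm apart across its width. I used the wrist camera's midline, which fell between them.
  - One automatic check of the tin's position on the pad read 16 mm off across it. Its colour mask was off the cross, and the enlarged picture gave the 1–5 mm figure above.

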